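# Unstack the circuit kit into its fitted trays

## Task

Put the stacked electricity kit away: take the stack apart and set each piece gently, flat and upright, inside the rim of the wooden tray made for its shape and size: compass in the small round tray, square module in the square tray (sides parallel), coil in the large round tray, resistance box in the long tray. Do not let any piece fall, and leave the porcelain cup and the lamp holder standing where they are.

Things in the scene. Friction and masses are not known exactly. Their poses are not given: they have to be found in the camera images.
- compass: Plotting compass: upright brass cylinder with a white dial, 28 mm diameter, 24 mm high, about 50 g; at the start the top thing of the stack, on the square module. Origin: centre of its underside; z up.
- square_module: Component module: plain square grey plastic block, 40 x 40 mm, 26 mm high, about 100 g; in the stack it lies on the coil, turned any way. Origin: centre of its underside; x and y along its sides, z up.
- coil: Coil on a black bobbin with copper winding: upright cylinder, 58 mm diameter, 28 mm high, smooth straight sides, about 250 g; in the stack it lies on the middle of the resistance box. Origin: centre of its underside; z up.
- resistance_box: Resistance box: long grey painted box, 140 mm (x) by 60 mm (y), body 34 mm high, about 450 g, the bottom of the stack, standing on the bench. On its top a black knob (18 mm diameter, 14 mm high) 53 mm from the middle towards +x and two brass posts (9 mm diameter, 12 mm high) 53 mm towards -x; the middle of the top is flat. Origin: centre of its underside; z up.
- small_round_tray: Wooden tray, round, the smaller of the two: inside diameter 44 mm, outside 56 mm; the place of the compass. Fixed to the bench, turned any way. Floor 4 mm above the bench, rim top 10 mm above the bench, rim 6 mm thick. Origin: centre of its underside, on the bench; z up.
- square_tray: Wooden tray, square: inside 56 x 56 mm, outside 68 x 68 mm; the place of the square module. x and y along its sides. Fixed to the bench, turned any way. Floor 4 mm above the bench, rim top 10 mm above the bench, rim 6 mm thick. Origin: centre of its underside, on the bench; z up.
- large_round_tray: Wooden tray, round, the larger of the two: inside diameter 74 mm, outside 86 mm; the place of the coil. Fixed to the bench, turned any way. Floor 4 mm above the bench, rim top 10 mm above the bench, rim 6 mm thick. Origin: centre of its underside, on the bench; z up.
- long_tray: Wooden tray, long rectangle: inside 156 mm (x) by 76 mm (y), outside 168 x 88 mm; the place of the resistance box, either way round. Fixed to the bench, turned any way. Floor 4 mm above the bench, rim top 10 mm above the bench, rim 6 mm thick. Origin: centre of its underside, on the bench; z up.
- porcelain_cup: Bystander, to be left alone: small white porcelain cup, loose, 48 mm across the rim, 50 mm high. Origin: centre of its underside; z up.
- lamp_holder: Bystander, to be left alone: lamp holder with a black round base 48 mm in diameter and a small glass bulb, loose, 54 mm high. Origin: centre of its underside; z up.
Not all that is in view belongs to the job. Leave any blue look-alike of the coil alone.

How it is judged:
At the end, for the whole second after the job is handed in: Each of the four pieces rests on the floor of its own tray (underside within 3 mm of the floor), centre within 12 mm of the tray's centre, upright within 0.06 rad, box and square module parallel to their trays' sides within 0.25 rad (any way round), released and at rest (horizontal distance between compass and small_round_tray below 0.012 m and z of compass in the frame of small_round_tray below 0.007 m and angle between each of compass, square_module, coil, resistance_box's own z axis and vertical below 0.06 rad and linear speed of each of compass, square_module, coil, resistance_box below 0.02 m/s and horizontal distance between square_module and square_tray below 0.012 m and z of square_module in the frame of square_tray below 0.007 m and horizontal distance between coil and large_round_tray below 0.012 m and z of coil in the frame of large_round_tray below 0.007 m and horizontal distance between resistance_box and long_tray below 0.012 m and z of resistance_box in the frame of long_tray below 0.007 m and angle between the x axis of resistance_box and the x axis of long_tray, either way round below 0.25 rad and (angle between the x axis of square_module and the x axis of square_tray, either way round below 0.25 rad or angle between the x axis of square_module and the y axis of square_tray, either way round below 0.25 rad)); the robot touches nothing.
It fails at once if a piece of the kit falls or is thrown (moves faster than 0.7 m/s out of the gripper) ((linear speed of compass above 0.7 m/s and contact force between compass and the fingers below 0.3 N) or (linear speed of square_module above 0.7 m/s and contact force between square_module and the fingers below 0.3 N) or (linear speed of coil above 0.7 m/s and contact force between coil and the fingers below 0.3 N) or (linear speed of resistance_box above 0.7 m/s and contact force between resistance_box and the fingers below 0.3 N)).
It fails at once if the porcelain cup is moved by more than 20 mm or tipped (distance of porcelain_cup from where it was at the start of the episode above 0.02 m or angle between porcelain_cup's own z axis and vertical above 0.4 rad).
It fails at once if the lamp holder is moved by more than 20 mm or tipped (distance of lamp_holder from where it was at the start of the episode above 0.02 m or angle between lamp_holder's own z axis and vertical above 0.4 rad).
It also fails if it takes over 136 s, if anything falls off the work surface, if the arm or the gripper's body presses on something with over 40 N, if the wrist force passes 120 N, or if a joint passes its speed limit or range.

## Robot

A 6-joint arm with a two-finger parallel gripper is mounted at the origin on the work surface. World frame = base frame: x ahead of the robot, y to its left, z up, the work surface at z = 0. Lengths are in m, angles in rad, forces in N, time in s.
With the tool pointing down it reaches from about 0.3 to 0.775 m from the base axis. Payload 14.6 kg.
Tool frame: the origin (TCP) lies at the very end of the fingers, on their centre line; the grasp point (between the pads) lies 19 mm behind it (ctrl.grasp_offset is the distance from the TCP to the grasp point, in m); z points along the fingers, y is the line along which they close (so a half turn about z gives the same grasp; the last joint's range is limited). The gripper opens to 94 mm and grips with 3 to 60 N. Pads are 16 mm wide; open, the fingers measure 119 mm over their backs; the gripper's body (75 mm by 177 mm) begins 78 mm behind the grasp point.
Start: joints at [-1.341, 0.3, 1.521, -0, 1.321, -0.067], TCP at [0.161, -0.526, 0.205] pointing down, gripper open.
Joint ranges: [-3.03, 3.03], [-0.79, 2.21], [0.23, 2.52], [-1.04, 4.18], [0, 3.07], [-2.55, 2.55]. Speed limits (rad/s): [2.22, 2.22, 2.57, 3.14, 3.14, 3.14].

## Interface

Orientations are given as [roll, pitch, yaw] about the fixed x, y, z axes, in that order (R = Rz(yaw) Ry(pitch) Rx(roll)).
In Python, from station import ctrl gives the robot as it stands.
- The arm moves only by the tool step_arm, never from a script. Its argument "plan" is a list that holds one entry, the list of rows, each a list of 6 numbers: the shift along the tool's x, y, z in units of 30 mm (1.0 is 30 mm), then the turn, a rotation vector about the tool's x, y, z in units of 6 degrees (1.0 is 6 degrees). In form: [[[dx, dy, dz, wx, wy, wz], ...]]. A call has 1 to 8 rows; each row is the pose to reach, as a shift and turn from the pose commanded when the call began, along the tool's axes at that moment; what a row does not reach only later rows make up. A row lasts 1/12 s, in which the tool goes at most 41.7 mm and 7.16 degrees, less where a joint would pass 70% of its speed; a pose out of reach is approached as far as the arm can. A call with a gripper value outside its range is refused whole. "grip" is the opening, from 0 (shut) to 1 (fully open), set as the call begins (left out, the last holds). The fingers move at their own pace and stop on an object; "squeeze" is the grip in N (left out, the last holds). Time passes only in rows, so rows that repeat a pose let the fingers close. It gives the time, the measured TCP pose, the force, the opening and the grip force at its end, in the units of the state.
- ctrl.get_obs(): the state, without advancing time (a new reading comes with each control period).
- ctrl.camera(name): name is "scene" or "top" or "wrist"; returns the picture (384x512x3 uint8, red, green, blue); there is no depth.
- ctrl.camera_model(name): a dict with "intrinsics" (3x3 intrinsics, pixels), "k1" (the pictures are not rectified: a ray, as slopes to the right and down, at radius r is drawn at 1 + k1 r^2 times it, then the intrinsics apply), "R" (3x3) and "t" (3): a world point X has camera coordinates R X + t; the wrist camera has in their place "tool_from_camera" (4x4, takes a point from camera to tool coordinates, whose origin is the TCP and whose axes are the flange's). Camera axes: x right, y down, z forward; pixel columns grow to the right and rows downward; lengths in m; the calibration is good to about 2 mm. A picture is of the moment at which its call begins: read the wrist's pose just before it. camera_model takes no time and is no camera call.
- ctrl.hand_in(): hands the job in; it is judged then, once.
Trained networks look in the newest picture that a camera, given by its name, has taken for a name from the list of things; names that differ only in an ending like _2 or _b are one class to them, and where a whole thing is asked for, a point or a joint stands for the part that bears it (a point fixed in the world has none). Each returns a list of dicts, best first, with "confidence" (0 to 1); they miss things now and then, are a little off and sometimes report something else, mostly with a low value. They report only what shows in the picture. A call takes as long as a camera call. They do not tell look-alikes from the thing itself.
- ctrl.masks_of(query, camera): "pixels" (384x512 bool, what is visible of it) and "at" ([column, row] in pixels, amid what is visible of it).
- ctrl.place_of(query, camera): "at" ([column, row] in pixels: a listed point, or the origin of a listed thing).
The state is a dict: "time_s": time; "qpos": joint angles; "joint_vel": joint speeds; "tau": joint torques, N m; "ee_pos": TCP position; "eef_rot": TCP orientation; "force": force on the tool from outside, world axes, zero at the start; "moment": the same for the moment, N m; "grip_width": finger opening in m; "grip_force": force on a finger pad.
Only numpy, scipy, OpenCV 4.12 (cv2) and the standard library are available. Lean on these libraries where they do the work, as an engineer would, in place of code of your own. Each camera call takes 0.05 s, during which the arm holds its last target. There are 200 camera calls.

## Working session

There is one attempt and no reset: what is moved stays moved. The work goes in short steps, Python scripts to look and compute and a tool call to move; the robot and the scene stay as the last step left them, time stands still between calls to the robot, and variables do not carry over. Pictures are saved under pics/ and viewed, at most 14 in all, crops included, and the job is handed in when it is done.

Besides the shell and the picture viewer there is one more tool, called after "Call:" as name([rows], argument=value, ...), one row to a line, values as JSON. step_arm: Moves the arm, as the interface text tells. Its arguments: {"type":"object","properties":{"plan":{"type":"array","items":{"type":"array","items":{"type":"array","items":{"type":"number"}}}},"grip":{"type":"number"},"squeeze":{"type":"number"}},"required":["plan"]}

```bash
ls; mkdir -p pics; cat > h.py <<'E'
import numpy as np, cv2
from scipy.spatial.transform import Rotation as Ro
from station import ctrl
def save(n,img): cv2.imwrite(f'pics/{n}.png',img[:,:,::-1])
def rays(name,px,obs=None):
    m=ctrl.camera_model(name);K=np.array(m['intrinsics'],float);k1=m['k1']
    px=np.atleast_2d(np.array(px,float))
    d=np.c_[(px[:,0]-K[0,2])/K[0,0],(px[:,1]-K[1,2])/K[1,1]]
    u=d.copy()
    for _ in range(20): u=d/(1+k1*(u**2).sum(1,keepdims=True))
    r=np.c_[u,np.ones(len(u))]
    if name=='wrist':
        T=np.array(m['tool_from_camera']);Rt=Ro.from_euler('xyz',obs['eef_rot']).as_matrix()
        return np.array(obs['ee_pos'])+Rt@T[:3,3],r@(Rt@T[:3,:3]).T
    R=np.array(m['R']);t=np.array(m['t']);return -R.T@t,r@R
def atz(name,px,z,obs=None):
    o,r=rays(name,px,obs);return o+r*((z-o[2])/r[:,2])[:,None]
def tri(o1,r1,o2,r2):
    A=np.c_[r1,-r2];s=np.linalg.lstsq(A,o2-o1,rcond=None)[0]
    p,q=o1+s[0]*r1,o2+s[1]*r2;return (p+q)/2,np.linalg.norm(p-q)
def outline(mask,name,z,obs=None):
    c=max(cv2.findContours(mask.astype(np.uint8),cv2.RETR_EXTERNAL,cv2.CHAIN_APPROX_NONE)[0],key=cv2.contourArea)[:,0]
    return atz(name,c,z,obs)
E
cat > a.py <<'E'
from h import *
np.set_printoptions(precision=4,suppress=True)
o=ctrl.get_obs();print({k:np.round(v,3) for k,v in o.items()})
ims={}
for n in ['scene','top','wrist']:
    save(n,ctrl.camera(n)); print(n,rays(n,[[256,192]],o))
D={}
for q in ['compass','square_module','coil','resistance_box','small_round_tray','square_tray','large_round_tray','long_tray','porcelain_cup','lamp_holder']:
    a={}
    for n in ['scene','top']:
        a[n]=ctrl.place_of(q,n)
    print(q,{n:[(np.round(d['at']).astype(int).tolist(),round(d['confidence'],2)) for d in a[n]] for n in a})
    for d1 in a['scene'][:2]:
        for d2 in a['top'][:2]:
            p,e=tri(*[v if i%2==0 else v[0] for i,v in enumerate(rays('scene',d1['at'])+rays('top',d2['at']))])
            if e<.02: print('   ',p,round(e,4))
E
python3 a.py
```

```text
pics
{'time_s': np.float64(0.0), 'qpos': array([-1.341,  0.3  ,  1.522,  0.   ,  1.321, -0.067]), 'joint_vel': array([-0.   ,  0.   , -0.001, -0.001,  0.001, -0.001]), 'tau': array([ -0.001, -53.181, -35.273,   0.071,   0.025,  -0.   ]), 'ee_pos': array([ 0.161, -0.526,  0.205]), 'eef_rot': array([-3.141, -0.   ,  0.297]), 'force': array([-0.48 ,  0.082,  0.131]), 'moment': array([-0.008,  0.013, -0.011]), 'grip_force': np.float64(0.0), 'grip_width': np.float64(0.094)}
scene (array([ 0.9074, -0.4605,  0.8343]), array([[-0.4492,  0.4708, -0.7594]]))
top (array([0.3761, 0.015 , 1.2413]), array([[ 0.1148, -0.0034, -0.9934]]))
wrist (array([ 0.2276, -0.5054,  0.3832]), array([[-0.2176, -0.0878, -0.9724]]))
compass {'scene': [([214, 233], 0.59), ([216, 242], 0.44), ([241, 302], 0.35)], 'top': [([311, 204], 0.62), ([213, 225], 0.32)]}
    [ 0.4711 -0.1387  0.0796] 0.0056
    [ 0.4741 -0.1414  0.052 ] 0.0033
square_module {'scene': [([217, 238], 0.49)], 'top': [([312, 209], 0.56)]}
    [ 0.4647 -0.1399  0.0527] 0.012
coil {'scene': [([210, 200], 0.93), ([176, 222], 0.58), ([216, 242], 0.54)
[... 227 characters left out ...]
 205], 0.88)]}
    [ 0.4757 -0.1363  0.0024] 0.0043
small_round_tray {'scene': [([278, 175], 0.62)], 'top': [([214, 227], 0.53)]}
    [0.4227 0.135  0.007 ] 0.0026
square_tray {'scene': [([362, 147], 0.79)], 'top': [([122, 189], 0.83)]}
    [ 0.5339  0.3988 -0.009 ] 0.0186
large_round_tray {'scene': [([311, 251], 0.65)], 'top': [([258, 150], 0.55)]}
    [ 0.6397 -0.002   0.0156] 0.0059
long_tray {'scene': [([150, 349], 0.85)], 'top': []}
porcelain_cup {'scene': [([347, 199], 0.78)], 'top': [([308, 208], 0.68), ([194, 163], 0.54)]}
    [0.6093 0.1886 0.002 ] 0.0016
lamp_holder {'scene': [([243, 298], 0.67)], 'top': [([324, 163], 0.79), ([308, 210], 0.72)]}
    [ 0.5981 -0.1894  0.0127] 0.0009
```

View pics/scene.png

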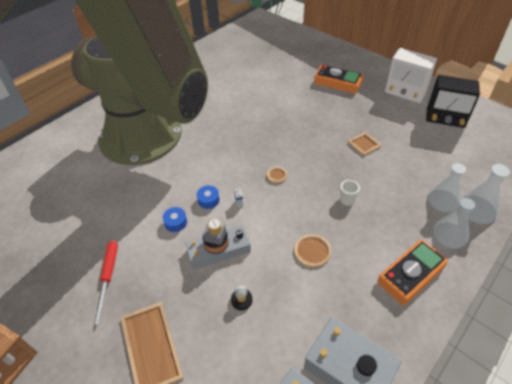

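View pics/top.png

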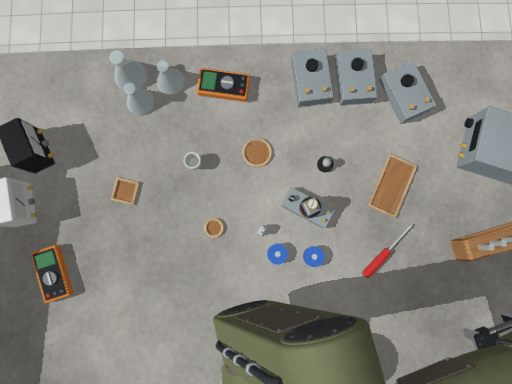

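Stack: scene (217,240), top (309,207). The coil is the copper and black one in the stack. The blue discs at scene (208,196) and (175,219) are look-alikes, to be left alone. Trays in top: small (214,228), large (257,152), square (125,190), long (394,186). Cup is at top (192,160), lamp holder at (325,163).

```bash
cat > b.py <<'E'
from h import *
np.set_printoptions(precision=4,suppress=True)
for q in ['small_round_tray','large_round_tray','square_tray','long_tray','resistance_box']:
    for n in ['top','scene']:
        for d in ctrl.masks_of(q,n)[:2]:
            for z in ([.01] if 'tray' in q else [.034]):
                P=outline(d['pixels'],n,z)
                (c,wh,a)=cv2.minAreaRect((P[:,:2]*1000).astype(np.float32))
                print(q,n,np.round(d['at']),round(d['confidence'],2),'rect c',np.array(c),'wh',np.array(wh),'ang',round(a,1))
im=cv2.imread('pics/top.png')[170:250,250:370]
im2=cv2.imread('pics/scene.png')[170:290,140:270]
cv2.imwrite('pics/crop.png',np.hstack([cv2.resize(im,(480,320),interpolation=3),cv2.resize(im2,(320,320),interpolation=3)]))
E
python3 b.py
```

```text
small_round_tray top [212. 229.] 0.77 rect c [420.9695 136.7353] wh [51.7196 51.5037] ang 88.5
small_round_tray scene [279. 174.] 0.65 rect c [421.3179 133.564 ] wh [53.7071 62.2759] ang 40.3
small_round_tray scene [215. 229.] 0.31 rect c [418.1237 -96.8225] wh [29.0016 48.2528] ang 45.9
large_round_tray top [257. 152.] 0.84 rect c [636.0068   4.5425] wh [81.8091 83.2044] ang 88.4
large_round_tray scene [146. 349.] 0.7 rect c [ 526.917 -386.453] wh [ 89.5414 173.6798] ang 64.0
large_round_tray scene [311. 250.] 0.68 rect c [636.3317   2.828 ] wh [84.2456 84.2847] ang 40.4
square_tray top [126. 188.] 0.88 rect c [534.7027 391.4312] wh [75.982  69.7561] ang 76.3
square_tray scene [363. 142.] 0.85 rect c [535.2941 387.8387] wh [77.001  73.8542] ang 75.6
long_tray top [390. 183.] 0.77 rect c [ 527.7978 -385.457 ] wh [ 91.8431 168.048 ] ang 64.2
long_tray top [216. 227.] 0.15 rect c [420.9481 136.7001] wh [51.647  51.6239] ang 88.9
long_tray scene [150. 349.] 0.83 rect c [ 527.6616 -386.7791] wh [ 87.9606 172.2137] ang 64.2
long_tray scene [278. 175.] 0.56 rect c [419.4348 131.7966] wh [48.5598 54.9537] ang 40.2
resistance_box top [301. 207.] 0.65 rect c [ 467.7976 -131.6273] wh [141.5317  69.0626] ang 59.1
resistance_box scene [221. 255.] 0.67 rect c [ 475.9308 -140.0422] wh [138.4223  77.1686] ang 60.2
resistance_box scene [219. 246.] 0.22 rect c [ 472.8391 -138.9012] wh [58.0895 40.4062] ang 65.0
```

View pics/crop.png

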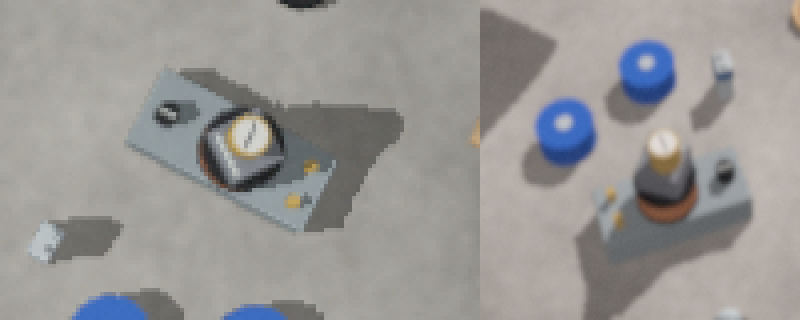

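The crop confirms the stack: white-dial compass on the grey square module, on the copper-wound black coil, on the box. The blue discs and the small bright peg are separate. I'm moving above the stack for wrist views.

Call:
step_arm([
  [[13.7,-9.4,-0.7,0,0,0],[13.7,-9.4,-0.7,0,0,0],[13.7,-9.4,-0.7,0,0,0],[13.7,-9.4,-0.7,0,0,0],[13.7,-9.4,-0.7,0,0,0],[13.7,-9.4,-0.7,0,0,0],[13.7,-9.4,-0.7,0,0,0],[13.7,-9.4,-0.7,0,0,0]],
], grip=1)

```text
time_s: 2.32
ee_pos: [0.3692, -0.2637, 0.2198]
eef_rot: [3.141, -0.0, 0.297]
force: [-0.0, 0.1, 0.0]
grip_width: 0.094
grip_force: 0.0
```

```bash
cat > d.py <<'E'
# usage: d.py x y z yaw_deg -> move numbers
import sys; from h import *
def delta(x,y,z,yd):
    o=ctrl.get_obs();R=Ro.from_euler('xyz',o['eef_rot']);T=Ro.from_euler('xyz',[np.pi,0,np.deg2rad(yd)])
    d=R.inv().apply(np.array([x,y,z])-o['ee_pos'])/.03
    w=np.rad2deg((R.inv()*T).as_rotvec())/6
    print('t',round(o['time_s'],2),'pos',np.round(o['ee_pos'],4),'rpy',np.round(np.rad2deg(o['eef_rot']),2),'q6',round(o['qpos'][5],2),'gw',round(o['grip_width'],4),'gf',round(float(o['grip_force']),1),'F',np.round(o['force'],1))
    print('MOVE',np.round(d,2).tolist(),np.round(w,2).tolist(),'rows',round(max(np.linalg.norm(d)*30/41.7,np.linalg.norm(w)*6/7.16),1))
if __name__=='__main__': delta(*map(float,sys.argv[1:5]))
E
python3 d.py .472 -.136 .225 17
```

```text
t 2.32 pos [ 0.3692 -0.2637  0.2198] rpy [ 1.7997e+02 -2.0000e-02  1.6990e+01] q6 0.57 gw 0.094 gf 0.0 F [-0.   0.1  0. ]
MOVE [4.52, -3.07, -0.17] [0.0, -0.0, -0.0] rows 3.9
```

Call:
step_arm([
  [[4.5,-3.1,-0.2,0,0,0],[4.5,-3.1,-0.2,0,0,0],[4.5,-3.1,-0.2,0,0,0],[4.5,-3.1,-0.2,0,0,0],[4.5,-3.1,-0.2,0,0,0],[4.5,-3.1,-0.2,0,0,0],[4.5,-3.1,-0.2,0,0,0]],
])

```text
time_s: 2.9
ee_pos: [0.47, -0.1372, 0.2253]
eef_rot: [-3.141, 0.0, 0.297]
force: [0.3, -0.5, -0.1]
grip_width: 0.0943
grip_force: 0.0
```

```bash
cat > w.py <<'E'
# w.py tag : wrist picture + detections
import sys,pickle; from h import *
tag=sys.argv[1]; qs=sys.argv[2:]
o=ctrl.get_obs(); im=ctrl.camera('wrist'); save(tag,im)
out={}
for q in qs:
    out[q]=[(d['at'],d['confidence'],d['pixels']) for d in ctrl.masks_of(q,'wrist')[:3]]
    print(q,[(np.round(a).tolist(),round(c,2),int(m.sum())) for a,c,m in out[q]])
pickle.dump((o,out),open(tag+'.pkl','wb')); print(np.round(o['ee_pos'],4),np.round(o['eef_rot'],3))
E
python3 w.py w1 compass square_module coil resistance_box
```

```text
compass [([247.0, 192.0], 0.86, 611)]
square_module [([236.0, 181.0], 0.56, 668), ([52.0, 153.0], 0.36, 1228)]
coil [([253.0, 168.0], 0.87, 603), ([183.0, 232.0], 0.71, 210)]
resistance_box [([236.0, 162.0], 0.74, 3187)]
[ 0.47   -0.1372  0.2253] [-3.141  0.     0.297]
```

View pics/w1.png

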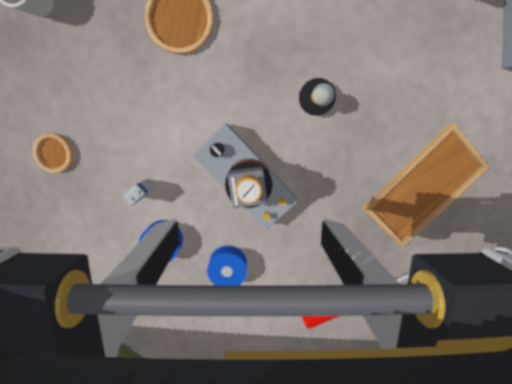

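Wrist view: stack centred near (246,186), dial (248,189), lamp (318,96), long tray (425,185), small tray (53,153), large tray (180,20). I'm shifting 80 mm for a second viewpoint.

Call:
step_arm([
  [[-1.2,-2.4,-0.5,0,0,0],[-1.2,-2.4,-0.5,0,0,0],[-1.2,-2.4,-0.5,0,0,0],[-1.2,-2.4,-0.5,0,0,0],[-1.2,-2.4,-0.5,0,0,0]],
])

```text
time_s: 3.57
ee_pos: [0.415, -0.0792, 0.2407]
eef_rot: [3.141, -0.001, 0.296]
force: [0.8, 0.2, -0.6]
grip_width: 0.0941
grip_force: 0.0
```

```bash
python3 w.py w2 compass square_module coil resistance_box small_round_tray; cat > c.py <<'E'
from h import *; import pickle
np.set_printoptions(precision=4,suppress=True)
W=[]
for t in ['w1','w2']:
    o,out=pickle.load(open(t+'.pkl','rb')); im=cv2.imread(f'pics/{t}.png')
    m=out['compass'][0][2].astype(np.uint8)
    dial=((im.min(2)>150)&(cv2.dilate(m,np.ones((5,5)))>0)).astype(np.uint8)
    c=max(cv2.findContours(m,0,1)[0],key=cv2.contourArea);(ctr,r)=cv2.minEnclosingCircle(c)
    ys,xs=np.nonzero(dial);dc=(np.mean(xs),np.mean(ys)) if len(xs) else ctr
    print(t,'mask circ',ctr,r,'dial',dc,len(xs)); W.append((o,dc))
    print(' at .112',atz('wrist',[dc],.112,o))
    x,y=map(int,ctr);x0,y0=x-50,y-50
    cv2.imwrite(f'pics/{t}c.png',cv2.resize(im[y0:y0+100,x0:x0+100],(400,400),interpolation=2));print('crop origin',x0,y0)
a=rays('wrist',[W[0][1]],W[0][0]);b=rays('wrist',[W[1][1]],W[1][0])
print('tri',tri(a[0],a[1][0],b[0],b[1][0]))
im=cv2.imread('pics/top.png');print('top dial', atz('top',[[313.0,203.5]],.112))
cv2.imwrite('pics/wc.png',np.hstack([cv2.imread('pics/w1c.png'),cv2.imread('pics/w2c.png')]))
E
python3 c.py
```

```text
compass [([313.0, 157.0], 0.61, 601)]
square_module [([302.0, 159.0], 0.78, 738)]
coil [([276.0, 241.0], 0.96, 1347), ([214.0, 215.0], 0.78, 1376), ([301.0, 161.0], 0.17, 754)]
resistance_box [([289.0, 136.0], 0.68, 2895), ([102.0, 123.0], 0.19, 1246)]
small_round_tray [([103.0, 126.0], 0.6, 1266)]
[ 0.415  -0.0792  0.2407] [ 3.141e+00 -1.000e-03  2.960e-01]
w1 mask circ (247.5220947265625, 188.85635375976562) 14.575695991516113 dial (np.float64(246.55069124423963), np.float64(190.80875576036865)) 434
 at .112 [[ 0.4698 -0.1336  0.112 ]]
crop origin 197 138
w2 mask circ (313.5400085449219, 154.33999633789062) 14.55506420135498 dial (np.float64(314.54040404040404), np.float64(154.83585858585857)) 396
 at .112 [[ 0.4699 -0.1341  0.112 ]]
crop origin 263 104
tri (array([ 0.4701, -0.1337,  0.1136]), np.float64(0.00028267002511770756))
top dial [[ 0.4719 -0.1388  0.112 ]]
```

View pics/wc.png

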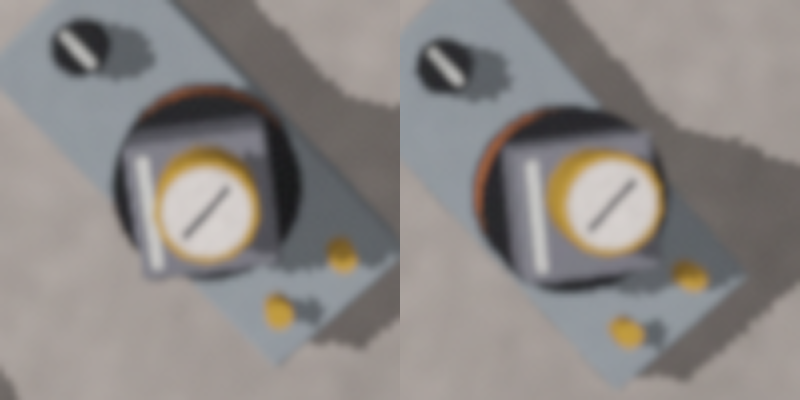

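Crop: compass dial at w1 (249,191) and w2 (316,154.5), off-centre on the module. The module is turned about 8° in the image, and the coil sits centred on the box.

```bash
cat > e.py <<'E'
from h import *; import pickle
np.set_printoptions(precision=4,suppress=True)
o1=pickle.load(open('w1.pkl','rb'))[0];o2=pickle.load(open('w2.pkl','rb'))[0]
p1,p2=[[249,191]],[[316.2,154.5]]
a=rays('wrist',p1,o1);b=rays('wrist',p2,o2)
print(tri(a[0],a[1][0],b[0],b[1][0]),atz('wrist',p1,.112,o1),atz('wrist',p2,.112,o2))
for c,ox,nm,o in [((208,179),(197,138),'w1',o1),((170,198),(263,104),'w2',o2)]:
    print('coil',atz('wrist',[np.array(c)/4+ox],.062,o))
P=atz('wrist',np.array([[128,146],[265,132],[146,280],[276,266]])/4+[197,138],.088,o1)
print('mod',P.mean(0),np.rad2deg(np.arctan2(*(P[1]-P[0])[1::-1])),np.rad2deg(np.arctan2(*(P[2]-P[0])[1::-1])),np.linalg.norm(P[1]-P[0]),np.linalg.norm(P[2]-P[0]))
from d import delta
X=(atz('wrist',p1,.112,o1)+atz('wrist',p2,.112,o2))[0]/2
delta(X[0],X[1],.150,17); delta(X[0],X[1],.097,17)
E
python3 e.py
```

```text
(array([ 0.4706, -0.1359,  0.112 ]), np.float64(0.0005679191156002119)) [[ 0.4704 -0.1361  0.112 ]] [[ 0.4708 -0.1357  0.112 ]]
coil [[ 0.4687 -0.1365  0.062 ]]
coil [[ 0.4663 -0.1352  0.062 ]]
mod [ 0.4659 -0.1362  0.088 ] -67.10424941854349 -156.42764136628122 0.03794658993625789 0.038806561198982736
t 3.87 pos [ 0.4149 -0.0791  0.2401] rpy [-179.97    0.04   16.97] q6 1.0 gw 0.0943 gf 0.0 F [ 0.3 -0.4  0.1]
MOVE [1.22, 2.36, 3.0] [-0.0, 0.01, -0.0] rows 2.9
t 3.87 pos [ 0.4149 -0.0791  0.2401] rpy [-179.97    0.04   16.97] q6 1.0 gw 0.0943 gf 0.0 F [ 0.3 -0.4  0.1]
MOVE [1.22, 2.36, 4.77] [-0.0, 0.01, -0.0] rows 3.9
```

Call:
step_arm([
  [[1.2,2.35,3,0,0,0],[1.2,2.35,3,0,0,0],[1.2,2.35,3,0,0,0],[1.2,2.35,4,0,0,0],[1.2,2.35,4.5,0,0,0],[1.2,2.35,4.8,0,0,0],[1.2,2.35,4.8,0,0,0],[1.2,2.35,4.8,0,0,0]],
])

```text
time_s: 4.53
ee_pos: [0.4701, -0.1357, 0.097]
eef_rot: [3.141, -0.0, 0.297]
force: [-0.4, 0.6, 0.1]
grip_width: 0.0941
grip_force: 0.0
```

Call:
step_arm([
  [[0,0,0,0,0,0],[0,0,0,0,0,0],[0,0,0,0,0,0],[0,0,0,0,0,0],[0,0,0,0,0,0],[0,0,0,0,0,0],[0,0,0,0,0,0],[0,0,0,0,0,0]],
], grip=0, squeeze=12)

```text
time_s: 5.2
ee_pos: [0.4698, -0.1356, 0.0965]
eef_rot: [-3.142, 0.0, 0.297]
force: [-0.2, 0.1, 0.4]
grip_width: 0.0438
grip_force: 0.0
```

```bash
python3 d.py .421 .135 .18 17
```

```text
t 5.2 pos [ 0.4698 -0.1356  0.0965] rpy [-180.      0.     17.01] q6 0.92 gw 0.0438 gf 0.0 F [-0.2  0.1  0.4]
MOVE [1.08, -9.1, -2.78] [-0.0, 0.0, 0.0] rows 6.9
```

Call:
step_arm([
  [[0,0,0,0,0,0],[0,0,0,0,0,0],[0,0,0,0,0,0],[0,0,0,0,0,0],[0,0,0,0,0,0],[0,0,0,0,0,0]],
])

```text
time_s: 5.7
ee_pos: [0.4698, -0.1356, 0.0965]
eef_rot: [3.142, -0.0, 0.297]
force: [-0.3, 0.2, -1.2]
grip_width: 0.0277
grip_force: 12.0
```

Call:
step_arm([
  [[0,0,-0.3,0,0,0],[0,0,-0.8,0,0,0],[0,0,-1.5,0,0,0],[0,0,-2.4,0,0,0],[0,0,-2.8,0,0,0],[0,0,-2.8,0,0,0]],
])

```text
time_s: 6.2
ee_pos: [0.4709, -0.136, 0.1838]
eef_rot: [3.139, -0.004, 0.297]
force: [0.6, -0.6, -1.0]
grip_width: 0.0277
grip_force: 12.0
```

```bash
cat > f.py <<'E'
from h import *; import pickle
np.set_printoptions(precision=4,suppress=True)
o,out=pickle.load(open('w2.pkl','rb'));P=outline(out['small_round_tray'][0][2],'wrist',.01,o)
print(cv2.minAreaRect((P[:,:2]*1000).astype(np.float32)))
from d import delta
delta(.421,.135,.18,17)
E
python3 f.py; python3 w.py w3 compass square_module coil resistance_box
```

```text
((419.00177001953125, 134.82510375976562), (53.777915954589844, 56.33278274536133), 40.088714599609375)
t 6.2 pos [ 0.4709 -0.136   0.1838] rpy [179.82  -0.23  17.01] q6 0.92 gw 0.0277 gf 12.0 F [ 0.6 -0.6 -1. ]
MOVE [1.05, -9.12, 0.1] [0.03, -0.04, 0.0] rows 6.6
compass [([248.0, 234.0], 0.82, 1901)]
square_module [([248.0, 195.0], 0.9, 1405)]
coil [([256.0, 175.0], 0.87, 646), ([235.0, 273.0], 0.83, 509), ([152.0, 244.0], 0.62, 886)]
resistance_box [([229.0, 163.0], 0.86, 3262)]
[ 0.4709 -0.136   0.1838] [ 3.139 -0.004  0.297]
```

View pics/w3.png

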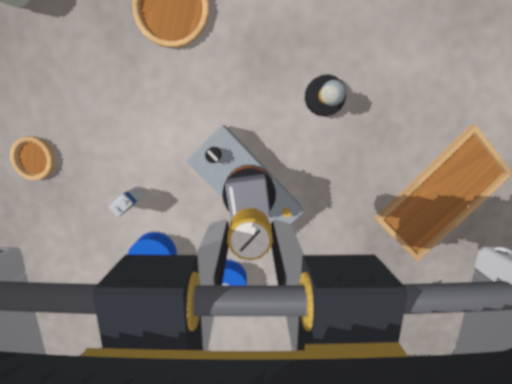

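The compass is held upright at (250,235), and the rest of the stack is undisturbed. I'm carrying it to the small tray at about (0.420, 0.135).

Call:
step_arm([
  [[0.1,-0.8,0,0,0,0],[0.3,-2.0,0,0,0,0],[0.4,-3.3,0,0,0,0],[0.55,-4.6,0,0,0,0],[0.7,-5.9,0,0,0,0],[0.8,-7.2,0,0,0,0],[0.95,-8.4,0,0,0,0],[1.05,-9.1,0,0,0,0]],
])

```text
time_s: 7.12
ee_pos: [0.4188, 0.1374, 0.1798]
eef_rot: [-3.141, 0.001, 0.298]
force: [0.4, -0.7, -0.6]
grip_width: 0.0276
grip_force: 12.0
```

```bash
python3 w.py w4 small_round_tray; cat > g.py <<'E'
# g.py tag query z : footprint of mask
import sys,pickle; from h import *
o,out=pickle.load(open(sys.argv[1]+'.pkl','rb'))
for a,c,m in out[sys.argv[2]]: 
    P=outline(m,'wrist',float(sys.argv[3]),o);print(np.round(a),round(c,2),cv2.minAreaRect((P[:,:2]*1000).astype(np.float32)))
E
python3 g.py w4 small_round_tray .01; python3 d.py .420 .135 .014 17
```

```text
small_round_tray [([249.0, 178.0], 0.7, 1567)]
[0.4188 0.1374 0.1798] [-3.141e+00  1.000e-03  2.980e-01]
[249. 178.] 0.7 ((418.67999267578125, 137.2652130126953), (53.60233688354492, 53.950660705566406), 17.062618255615234)
t 7.22 pos [0.4191 0.137  0.1797] rpy [-1.7998e+02  8.0000e-02  1.7210e+01] q6 1.5 gw 0.0278 gf 12.0 F [-0.1 -0.2 -1.4]
MOVE [0.01, 0.08, 5.52] [-0.0, 0.01, 0.04] rows 4.0
```

Call:
step_arm([
  [[0,0,1.2,0,0,0],[0,0,2.5,0,0,0],[0,0,3.8,0,0,0],[0,0,4.7,0,0,0],[0,0,5.2,0,0,0],[0,0,5.4,0,0,0],[0,0,5.55,0,0,0],[0,0,5.55,0,0,0]],
])

```text
time_s: 7.88
ee_pos: [0.4201, 0.1343, 0.0138]
eef_rot: [3.142, 0.001, 0.296]
force: [-0.0, 0.9, 0.1]
grip_width: 0.0273
grip_force: 12.0
```

Call:
step_arm([
  [[0,0,0,0,0,0],[0,0,0,0,0,0],[0,0,0,0,0,0],[0,0,0,0,0,0]],
], grip=0.5)

```text
time_s: 8.22
ee_pos: [0.4205, 0.1347, 0.0146]
eef_rot: [3.142, -0.001, 0.297]
force: [-1.0, 0.5, 0.6]
grip_width: 0.0464
grip_force: 0.0
```

Call:
step_arm([
  [[0,0,-0.2,0,0,0],[0,0,-1.0,0,0,0],[0,0,-2,0,0,0],[0,0,-3.3,0,0,0],[0,0,-4.7,0,0,0],[0,0,-5.6,0,0,0],[0,0,-5.6,0,0,0]],
], grip=1)

```text
time_s: 8.8
ee_pos: [0.422, 0.1352, 0.1881]
eef_rot: [3.141, -0.009, 0.297]
force: [0.9, 0.5, 0.9]
grip_width: 0.0902
grip_force: 0.0
```

```bash
python3 w.py w5 small_round_tray compass; python3 g.py w5 small_round_tray .01; python3 g.py w5 compass .028; python3 d.py .435 -.14 .225 23
```

```text
small_round_tray [([238.0, 181.0], 0.61, 930)]
compass [([248.0, 12.0], 0.4, 1046)]
[0.422  0.1352 0.1881] [ 3.141 -0.009  0.297]
[238. 181.] 0.61 ((418.2232971191406, 137.0270538330078), (52.91897201538086, 52.985107421875), 62.06813049316406)
[248.  12.] 0.4 ((597.6876831054688, 188.05078125), (31.096342086791992, 47.76138687133789), 16.983888626098633)
t 8.95 pos [0.4197 0.1346 0.1816] rpy [-1.800e+02  2.000e-02  1.701e+01] q6 1.5 gw 0.0938 gf 0.0 F [ 0.2  0.  -0.4]
MOVE [-2.19, 8.9, -1.45] [-0.0, 0.0, -1.0] rows 6.7
```

Call:
step_arm([
  [[-0.8,2.5,-1,0,0,-1],[-1.2,8.9,-0.8,0,0,-1],[-1.2,8.9,-0.8,0,0,-1],[-1.2,8.9,-0.8,0,0,-1],[-1.2,8.9,-0.8,0,0,-1],[-1.2,8.9,-0.8,0,0,-1],[-1.2,8.9,-0.8,0,0,-1],[-1.2,8.9,-0.8,0,0,-1]],
])

```text
time_s: 9.62
ee_pos: [0.4635, -0.1349, 0.2042]
eef_rot: [-3.14, 0.002, 0.398]
force: [0.1, 0.2, -0.2]
grip_width: 0.0941
grip_force: 0.0
```

```bash
python3 w.py w6 square_module coil resistance_box; python3 g.py w6 square_module .088;python3 g.py w6 coil .062;python3 g.py w6 resistance_box .034; python3 - <<'E'
from h import *
import pickle
o=pickle.load(open('w5.pkl','rb'))[0];im=cv2.imread('pics/w5.png')[150:215,205:285]
ys,xs=np.nonzero(im.min(2)>165);print('dial',atz('wrist',[[xs.mean()+205,ys.mean()+150]],.028,o),len(xs))
w=cv2.imread('pics/w6.png')[130:240,190:310]
cv2.imwrite('pics/m6.png',np.hstack([cv2.resize(w,(480,440),interpolation=2),cv2.resize(im,(320,440),interpolation=2)]))
E
python3 d.py .466 -.136 .14 23
```

```text
square_module [([252.0, 187.0], 0.68, 1468)]
coil [([146.0, 223.0], 0.89, 728), ([257.0, 165.0], 0.79, 594), ([251.0, 192.0], 0.74, 1510)]
resistance_box [([240.0, 157.0], 0.78, 3394)]
[ 0.4635 -0.1349  0.2042] [-3.14e+00  2.00e-03  3.98e-01]
[252. 187.] 0.68 ((467.513916015625, -134.33599853515625), (42.646358489990234, 39.161128997802734), 23.722808837890625)
[146. 223.] 0.89 ((370.70556640625, -38.254051208496094), (22.799102783203125, 62.676998138427734), 58.88274002075195)
[257. 165.] 0.79 ((481.3202209472656, -140.4364776611328), (57.436702728271484, 27.795236587524414), 73.21501922607422)
[251. 192.] 0.74 ((462.6756591796875, -137.7386474609375), (46.698184967041016, 44.53520584106445), 24.467350006103516)
[240. 157.] 0.78 ((485.3399353027344, -101.78302001953125), (67.61420440673828, 60.135353088378906), 60.75238037109375)
dial [[0.42098433 0.13519554 0.028     ]] 244
t 9.82 pos [ 0.4633 -0.1303  0.205 ] rpy [-1.7992e+02  7.0000e-02  2.3040e+01] q6 0.82 gw 0.094 gf 0.0 F [-0.3  0.7  0.2]
MOVE [0.01, 0.21, 2.17] [-0.01, 0.01, 0.01] rows 1.6
```

View pics/m6.png

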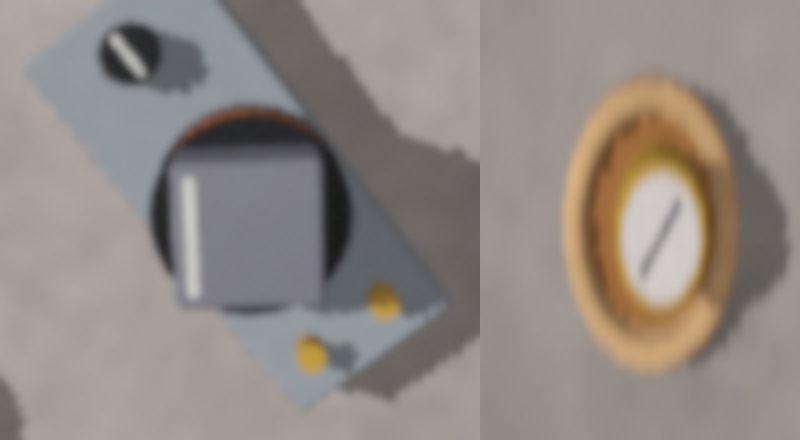

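Module top is at w6 (252,188), yaw about 24.5°, and its position is about (0.4665, -0.1355). The compass stands inside the small tray. Grasping the module.

```bash
python3 d.py .4665 -.1355 .071 24.5
```

```text
t 9.82 pos [ 0.4633 -0.1303  0.205 ] rpy [-1.7992e+02  7.0000e-02  2.3040e+01] q6 0.82 gw 0.094 gf 0.0 F [-0.3  0.7  0.2]
MOVE [0.03, 0.21, 4.47] [-0.01, 0.01, -0.24] rows 3.2
```

Call:
step_arm([
  [[0.05,0.2,1,0,0,-0.2],[0.05,0.2,2.2,0,0,-0.2],[0.05,0.2,3.3,0,0,-0.2],[0.05,0.2,4,0,0,-0.2],[0.05,0.2,4.4,0,0,-0.2],[0.05,0.2,4.5,0,0,-0.2],[0.05,0.2,4.5,0,0,-0.2],[0.05,0.2,4.5,0,0,-0.2]],
])

```text
time_s: 10.48
ee_pos: [0.4679, -0.1356, 0.0718]
eef_rot: [3.141, -0.001, 0.423]
force: [-0.8, -0.7, 0.7]
grip_width: 0.0937
grip_force: 0.0
```

Call:
step_arm([
  [[0,0,0,0,0,0],[0,0,0,0,0,0],[0,0,0,0,0,0],[0,0,0,0,0,0],[0,0,0,0,0,0],[0,0,0,0,0,0],[0,0,0,0,0,0],[0,0,0,0,0,0]],
], grip=0, squeeze=18)

```text
time_s: 11.15
ee_pos: [0.4675, -0.1361, 0.071]
eef_rot: [-3.142, 0.0, 0.422]
force: [-0.5, 0.1, 0.9]
grip_width: 0.044
grip_force: 0.0
```

Call:
step_arm([
  [[0,0,0,0,0,0],[0,0,0,0,0,0],[0,0,0,0,0,0]],
])

```text
time_s: 11.4
ee_pos: [0.4675, -0.1361, 0.071]
eef_rot: [-3.142, 0.0, 0.422]
force: [-1.0, 0.6, 0.1]
grip_width: 0.0397
grip_force: 18.0
```

Call:
step_arm([
  [[0,0,-0.3,0,0,0],[0,0,-0.9,0,0,0],[0,0,-1.8,0,0,0],[0,0,-2.8,0,0,0],[0,0,-3.6,0,0,0],[0,0,-3.6,0,0,0]],
])

```text
time_s: 11.9
ee_pos: [0.4691, -0.1367, 0.1842]
eef_rot: [3.136, -0.005, 0.423]
force: [0.8, -0.2, -0.6]
grip_width: 0.0397
grip_force: 18.0
```

```bash
python3 w.py w7 square_module coil; python3 g.py w7 coil .062; python3 d.py .535 .390 .18 76
```

```text
square_module [([248.0, 237.0], 0.97, 4551)]
coil [([221.0, 278.0], 0.84, 348), ([250.0, 184.0], 0.73, 1704), ([143.0, 240.0], 0.71, 1553)]
[ 0.4691 -0.1367  0.1842] [ 3.136 -0.005  0.423]
[221. 278.] 0.84 ((367.5104064941406, -149.7298126220703), (32.85923385620117, 25.43109893798828), 12.067120552062988)
[250. 184.] 0.73 ((476.328857421875, -131.3212890625), (40.944393157958984, 56.6815299987793), 24.100482940673828)
[143. 240.] 0.71 ((371.5692138671875, -47.379249572753906), (43.00221633911133, 59.30157470703125), 24.62513542175293)
t 12.05 pos [ 0.4671 -0.136   0.1786] rpy [-1.7998e+02  3.0000e-02  2.4210e+01] q6 0.79 gw 0.0401 gf 18.0 F [-0.2 -0.8 -1. ]
MOVE [9.25, -15.06, -0.05] [-0.01, 0.0, -8.63] rows 12.7
```

Call:
step_arm([
  [[0.4,-0.7,0,0,0,-0.5],[1.1,-1.7,0,0,0,-1.2],[1.8,-2.9,0,0,0,-2],[2.5,-4.1,0,0,0,-2.8],[3.2,-5.2,0,0,0,-3.6],[3.9,-6.3,0,0,0,-4.4],[4.6,-7.5,0,0,0,-5.2],[5,-8.1,0,0,0,-5.6]],
])

```text
time_s: 12.72
ee_pos: [0.5038, 0.1506, 0.1775]
eef_rot: [-3.139, 0.001, 1.016]
force: [0.1, -0.4, -0.7]
grip_width: 0.0399
grip_force: 18.0
```

```bash
python3 d.py .535 .390 .18 76
```

```text
t 12.72 pos [0.5038 0.1506 0.1775] rpy [-1.7988e+02  8.0000e-02  5.8200e+01] q6 0.78 gw 0.0399 gf 18.0 F [ 0.1 -0.4 -0.7]
MOVE [7.33, -3.32, -0.09] [-0.02, 0.01, -2.97] rows 5.8
```

Call:
step_arm([
  [[1.1,-0.5,0,0,0,-0.5],[2.3,-1.05,0,0,0,-1],[3.5,-1.6,0,0,0,-1.5],[4.7,-2.1,0,0,0,-2],[5.9,-2.7,0,0,0,-2.5],[6.9,-3.1,0,0,0,-3],[7.4,-3.4,0,0,0,-3],[7.4,-3.4,0,0,0,-3]],
])

```text
time_s: 13.38
ee_pos: [0.5354, 0.3922, 0.1762]
eef_rot: [-3.139, 0.002, 1.326]
force: [-0.2, -0.1, -1.6]
grip_width: 0.0396
grip_force: 18.0
```

```bash
python3 w.py w8 square_tray; python3 g.py w8 square_tray .01; python3 d.py .535 .390 .014 76; python3 - <<'E'
import cv2;im=cv2.imread('pics/w8.png')[120:300,150:350];cv2.imwrite('pics/w8c.png',cv2.resize(im,(640,576),interpolation=2))
E
```

```text
square_tray [([247.0, 176.0], 0.55, 2698)]
[0.5354 0.3922 0.1762] [-3.139e+00  2.000e-03  1.326e+00]
[247. 176.] 0.55 ((532.8609619140625, 398.92144775390625), (60.08927917480469, 67.20027160644531), 75.94406127929688)
t 13.48 pos [0.536  0.3891 0.177 ] rpy [-1.7989e+02  1.3000e-01  7.5840e+01] q6 0.82 gw 0.0396 gf 18.0 F [-0.1 -1.1 -2.4]
MOVE [0.03, -0.03, 5.43] [-0.02, 0.02, -0.03] rows 3.9
```

View pics/w8c.png

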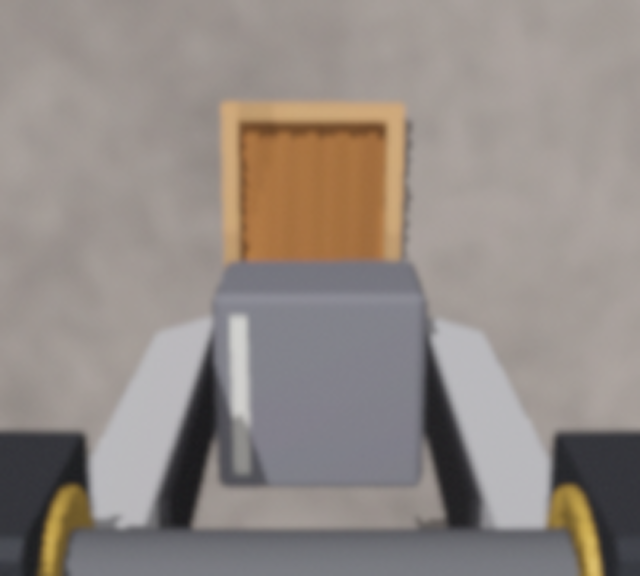

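The module is held flat, and its sides are parallel to the tray rim at crop (312,180). I'm re-measuring with the arm settled.

```bash
python3 w.py w9 square_tray; python3 - <<'E'
from h import *; import pickle
np.set_printoptions(precision=4,suppress=True)
for t in ['w8','w9']:
    o,out=pickle.load(open(t+'.pkl','rb'));m=out['square_tray'][0][2]
    P=outline(m,'wrist',.01,o)[:,:2];a=np.deg2rad(76);u=np.array([np.cos(a),np.sin(a)]);v=np.array([-u[1],u[0]])
    s,l=P@u,P@v;print(t,o['ee_pos'],'ctr',u*(s.max()-.034)+v*(l.max()+l.min())/2,l.max()-l.min())
E
python3 d.py .5335 .392 .014 76
```

```text
square_tray [([247.0, 176.0], 0.55, 2936)]
[0.536  0.3891 0.177 ] [-3.140e+00  2.000e-03  1.324e+00]
w8 [0.5354 0.3922 0.1762] ctr [0.5319 0.3951] 0.06721769976253356
w9 [0.536  0.3891 0.177 ] ctr [0.5322 0.3958] 0.06906339344241286
t 13.58 pos [0.5366 0.3881 0.1782] rpy [-1.7995e+02  7.0000e-02  7.5750e+01] q6 0.82 gw 0.0403 gf 18.0 F [-0.5  0.3 -1.5]
MOVE [0.11, -0.13, 5.47] [-0.01, 0.01, -0.04] rows 3.9
```

Call:
step_arm([
  [[0.18,-0.13,1,0,0,0],[0.18,-0.13,2.2,0,0,0],[0.18,-0.13,3.4,0,0,0],[0.18,-0.13,4.3,0,0,0],[0.18,-0.13,4.9,0,0,0],[0.18,-0.13,5.2,0,0,0],[0.18,-0.13,5.4,0,0,0],[0.18,-0.13,5.4,0,0,0]],
])

```text
time_s: 14.25
ee_pos: [0.5343, 0.3948, 0.0167]
eef_rot: [-3.141, 0.0, 1.322]
force: [-0.6, -0.4, -0.7]
grip_width: 0.0399
grip_force: 18.0
```

Call:
step_arm([
  [[0,0,0,0,0,0],[0,0,0,0,0,0]],
])

```text
time_s: 14.42
ee_pos: [0.5349, 0.3957, 0.0186]
eef_rot: [3.14, -0.002, 1.323]
force: [1.2, 0.8, -0.2]
grip_width: 0.0398
grip_force: 18.0
```

Call:
step_arm([
  [[0,0,0.05,0,0,0],[0,0,0.12,0,0,0],[0,0,0.12,0,0,0],[0,0,0.12,0,0,0]],
])

```text
time_s: 14.75
ee_pos: [0.5341, 0.3954, 0.0134]
eef_rot: [-3.142, 0.0, 1.323]
force: [0.5, -0.6, -1.1]
grip_width: 0.0396
grip_force: 18.0
```

Call:
step_arm([
  [[0,0,0,0,0,0],[0,0,0,0,0,0],[0,0,0,0,0,0],[0,0,0,0,0,0]],
], grip=0.65)

```text
time_s: 15.08
ee_pos: [0.5342, 0.3955, 0.0135]
eef_rot: [3.141, -0.0, 1.323]
force: [0.2, 0.1, -0.3]
grip_width: 0.0606
grip_force: 0.0
```

Call:
step_arm([
  [[0,0,-0.2,0,0,0],[0,0,-1.0,0,0,0],[0,0,-2,0,0,0],[0,0,-3.3,0,0,0],[0,0,-4.7,0,0,0],[0,0,-5.6,0,0,0],[0,0,-5.6,0,0,0]],
], grip=1)

```text
time_s: 15.67
ee_pos: [0.5359, 0.3966, 0.1894]
eef_rot: [3.134, -0.008, 1.323]
force: [0.3, 0.5, 0.1]
grip_width: 0.0939
grip_force: 0.0
```

```bash
python3 w.py w10 square_tray square_module; python3 g.py w10 square_tray .01; python3 g.py w10 square_module .03;  python3 - <<'E'
import cv2;im=cv2.imread('pics/w10.png')[110:260,170:330];cv2.imwrite('pics/w10c.png',cv2.resize(im,(480,450),interpolation=2))
E
python3 d.py .46 -.137 .2 30
```

```text
square_tray [([244.0, 166.0], 0.7, 1646), ([249.0, 185.0], 0.32, 1215)]
square_module [([247.0, 186.0], 0.72, 1151)]
[0.5359 0.3966 0.1894] [ 3.134 -0.008  1.323]
[244. 166.] 0.7 ((531.4434204101562, 394.491455078125), (69.31877899169922, 67.7513656616211), 75.70940399169922)
[249. 185.] 0.32 ((532.688232421875, 393.27203369140625), (46.25339126586914, 44.022735595703125), 75.7109603881836)
[247. 186.] 0.72 ((533.4576416015625, 396.6651916503906), (42.50420379638672, 39.430274963378906), 75.67525482177734)
t 15.82 pos [0.5339 0.3952 0.1809] rpy [-1.7998e+02  3.0000e-02  7.5810e+01] q6 0.83 gw 0.094 gf 0.0 F [-0.3 -0.4 -0.5]
MOVE [-17.8, 1.96, -0.63] [-0.0, 0.01, 7.63] rows 12.9
```

View pics/w10c.png

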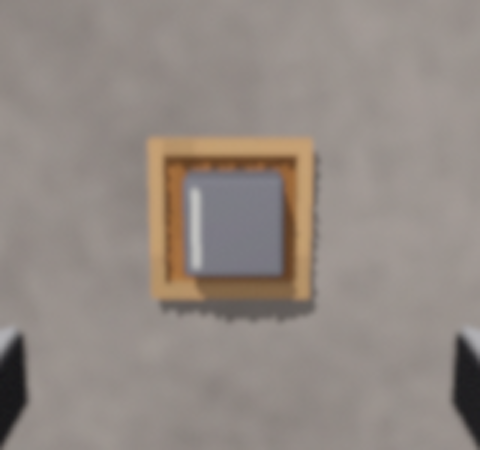

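The module sits squarely inside its tray (crop (235,220) in rim (235,220)). Back to the stack at yaw 60°, closing across the box.

```bash
python3 d.py .467 -.137 .2 60
```

```text
t 15.82 pos [0.5339 0.3952 0.1809] rpy [-1.7998e+02  3.0000e-02  7.5810e+01] q6 0.83 gw 0.094 gf 0.0 F [-0.3 -0.4 -0.5]
MOVE [-17.75, 2.19, -0.63] [-0.0, 0.01, 2.63] rows 12.9
```

Call:
step_arm([
  [[-17.8,2.2,-0.7,0,0,2.6],[-17.8,2.2,-0.7,0,0,2.6],[-17.8,2.2,-0.7,0,0,2.6],[-17.8,2.2,-0.7,0,0,2.6],[-17.8,2.2,-0.7,0,0,2.6],[-17.8,2.2,-0.7,0,0,2.6],[-17.8,2.2,-0.7,0,0,2.6],[-17.8,2.2,-0.7,0,0,2.6]],
])

```text
time_s: 16.48
ee_pos: [0.4914, 0.0631, 0.193]
eef_rot: [-3.139, 0.001, 1.051]
force: [0.8, -0.2, 0.6]
grip_width: 0.094
grip_force: 0.0
```

```bash
python3 d.py .467 -.137 .2 60
```

```text
t 16.48 pos [0.4914 0.0631 0.193 ] rpy [-1.7988e+02  8.0000e-02  6.0220e+01] q6 0.57 gw 0.094 gf 0.0 F [ 0.8 -0.2  0.6]
MOVE [-6.19, 2.61, -0.23] [-0.02, 0.01, 0.04] rows 4.8
```

Call:
step_arm([
  [[-6.2,2.6,-0.2,0,0,0],[-6.2,2.6,-0.2,0,0,0],[-6.2,2.6,-0.2,0,0,0],[-6.2,2.6,-0.2,0,0,0],[-6.2,2.6,-0.2,0,0,0],[-6.2,2.6,-0.2,0,0,0],[-6.2,2.6,-0.2,0,0,0],[-6.2,2.6,-0.2,0,0,0]],
])

```text
time_s: 17.15
ee_pos: [0.4676, -0.1347, 0.1993]
eef_rot: [-3.14, 0.0, 1.051]
force: [0.6, 1.0, -0.4]
grip_width: 0.0942
grip_force: 0.0
```

```bash
python3 w.py w11 coil resistance_box; python3 g.py w11 coil .062; python3 g.py w11 resistance_box .034; python3 - <<'E'
import cv2;im=cv2.imread('pics/w11.png')[90:270,150:350];cv2.imwrite('pics/w11c.png',cv2.resize(im,(800,600),interpolation=2))
E
python3 d.py .467 -.137 .044 60
```

```text
coil [([128.0, 165.0], 0.94, 2005), ([255.0, 188.0], 0.86, 2159), ([177.0, 226.0], 0.56, 646)]
resistance_box [([250.0, 153.0], 0.61, 3516)]
[ 0.4676 -0.1347  0.1993] [-3.14   0.     1.051]
[128. 165.] 0.94 ((359.3193054199219, -44.930728912353516), (52.281227111816406, 60.971534729003906), 85.71630096435547)
[255. 188.] 0.86 ((466.5106201171875, -135.35145568847656), (60.5992317199707, 56.13490295410156), 60.173004150390625)
[177. 226.] 0.56 ((356.85357666015625, -133.09671020507812), (48.363162994384766, 51.80588150024414), 21.82825469970703)
[250. 153.] 0.61 ((484.70037841796875, -100.30460357666016), (68.03743743896484, 59.793338775634766), 61.24143981933594)
t 17.3 pos [ 0.4681 -0.1341  0.2   ] rpy [-179.95    0.     60.3 ] q6 0.16 gw 0.0943 gf 0.0 F [-0.1  0.3 -0.1]
MOVE [-0.1, 0.02, 5.2] [-0.01, 0.0, 0.05] rows 3.7
```

View pics/w11c.png

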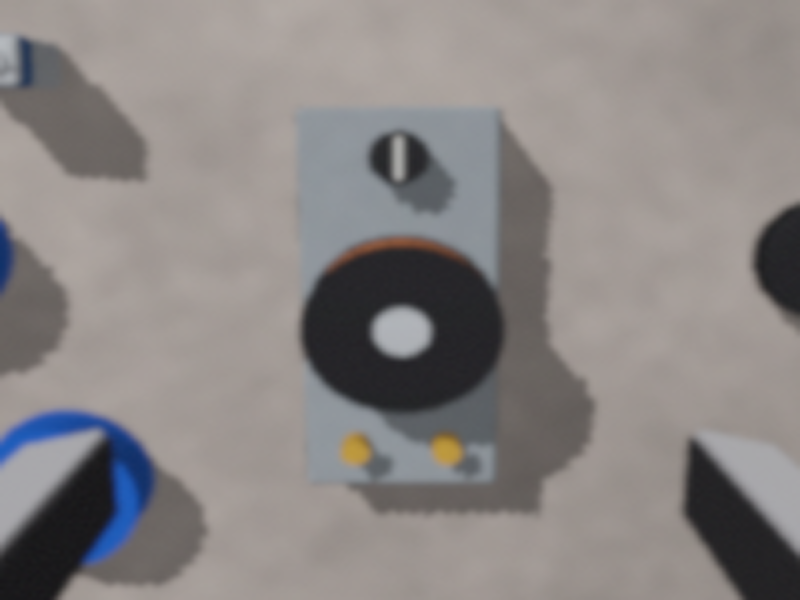

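Coil top hole is at crop (402,332), i.e. about (0.4665, -0.1355). Box yaw is about 60.3°, and the fingers are clear of the blue discs and the lamp.

Call:
step_arm([
  [[-0.08,0,1.3,0,0,0],[-0.08,0,2.6,0,0,0],[-0.08,0,3.9,0,0,0],[-0.08,0,4.7,0,0,0],[-0.08,0,5.1,0,0,0],[-0.08,0,5.2,0,0,0],[-0.08,0,5.2,0,0,0],[-0.08,0,5.2,0,0,0]],
])

```text
time_s: 17.97
ee_pos: [0.4674, -0.137, 0.0453]
eef_rot: [3.14, -0.0, 1.052]
force: [-0.0, 0.6, 1.3]
grip_width: 0.094
grip_force: 0.0
```

Call:
step_arm([
  [[0,0,0,0,0,0],[0,0,0,0,0,0],[0,0,0,0,0,0],[0,0,0,0,0,0],[0,0,0,0,0,0],[0,0,0,0,0,0],[0,0,0,0,0,0],[0,0,0,0,0,0]],
], grip=0, squeeze=30)

```text
time_s: 18.63
ee_pos: [0.4668, -0.1374, 0.0445]
eef_rot: [3.141, -0.0, 1.051]
force: [-0.7, -0.2, 2.5]
grip_width: 0.0576
grip_force: 30.0
```

Call:
step_arm([
  [[0,0,-0.3,0,0,0],[0,0,-0.9,0,0,0],[0,0,-1.8,0,0,0],[0,0,-2.8,0,0,0],[0,0,-3.8,0,0,0],[0,0,-4.4,0,0,0],[0,0,-4.4,0,0,0],[0,0,-4.4,0,0,0]],
])

```text
time_s: 19.3
ee_pos: [0.4668, -0.1373, 0.1766]
eef_rot: [3.141, -0.0, 1.051]
force: [0.4, 0.6, -3.2]
grip_width: 0.0571
grip_force: 30.0
```

```bash
python3 w.py w12 coil resistance_box; python3 g.py w12 resistance_box .034; python3 d.py .636 .0037 .17 60
```

```text
coil [([152.0, 236.0], 0.78, 1562), ([253.0, 237.0], 0.73, 7424), ([117.0, 166.0], 0.6, 2288)]
resistance_box [([248.0, 151.0], 0.92, 3675), ([318.0, 330.0], 0.58, 319), ([365.0, 165.0], 0.57, 1408)]
[ 0.4668 -0.1373  0.1766] [ 3.141 -0.     1.051]
[248. 151.] 0.92 ((481.3488464355469, -107.4211654663086), (81.33041381835938, 59.37435531616211), 61.30034637451172)
[318. 330.] 0.58 ((449.62664794921875, -349.030517578125), (43.58345413208008, 18.651819229125977), 75.40270233154297)
[365. 165.] 0.57 ((587.8538818359375, -184.3009033203125), (44.91012191772461, 50.623619079589844), 17.29271125793457)
t 19.45 pos [ 0.4661 -0.1371  0.1749] rpy [-1.7985e+02  2.0000e-02  6.0200e+01] q6 0.16 gw 0.0575 gf 30.0 F [-0.   0.3 -3.1]
MOVE [6.89, 2.58, 0.15] [-0.02, 0.0, 0.03] rows 5.3
```

Call:
step_arm([
  [[0.6,0.2,0,0,0,0],[1.5,0.55,0,0,0,0],[2.6,1,0,0,0,0],[3.8,1.4,0,0,0,0],[5,1.9,0,0,0,0],[6.2,2.3,0,0,0,0],[6.9,2.6,0,0,0,0],[6.9,2.6,0,0,0,0]],
])

```text
time_s: 20.12
ee_pos: [0.6389, 0.0066, 0.1736]
eef_rot: [-3.139, 0.001, 1.054]
force: [-1.5, -1.1, -2.8]
grip_width: 0.0574
grip_force: 30.0
```

```bash
python3 w.py w13 large_round_tray; python3 - <<'E'
from h import *; import pickle
np.set_printoptions(precision=4,suppress=True)
o,out=pickle.load(open('w13.pkl','rb'))
a=o['eef_rot'][2];u=np.array([np.cos(a),np.sin(a)]);v=np.array([-u[1],u[0]])
for _,c,m in out['large_round_tray']:
    P=outline(m,'wrist',.01,o)[:,:2];s,l=P@u,P@v;print(c,'ctr',u*(s.max()-.043)+v*(l.max()+l.min())/2,l.max()-l.min(),s.max()-s.min())
E
python3 d.py .636 .0037 .015 60
```

```text
large_round_tray [([246.0, 172.0], 0.87, 2484), ([54.0, 167.0], 0.59, 856)]
[0.6389 0.0066 0.1736] [-3.139e+00  1.000e-03  1.054e+00]
0.87 ctr [0.635  0.0064] 0.08460556284757048 0.06174427510148345
0.59 ctr [0.4143 0.123 ] 0.05887318588637691 0.05417220743420381
t 20.22 pos [0.6369 0.004  0.1742] rpy [-1.7983e+02  9.0000e-02  6.0270e+01] q6 0.47 gw 0.0577 gf 30.0 F [ 0.3 -0.7 -3.1]
MOVE [-0.01, -0.0, 5.31] [-0.03, 0.02, 0.04] rows 3.8
```

Call:
step_arm([
  [[0,-0.06,1,0,0,0],[0,-0.06,2.2,0,0,0],[0,-0.06,3.4,0,0,0],[0,-0.06,4.2,0,0,0],[0,-0.06,4.8,0,0,0],[0,-0.06,5.1,0,0,0],[0,-0.06,5.3,0,0,0],[0,-0.06,5.3,0,0,0]],
])

```text
time_s: 20.88
ee_pos: [0.6352, 0.004, 0.0168]
eef_rot: [-3.141, 0.001, 1.05]
force: [0.1, -0.2, -1.7]
grip_width: 0.0578
grip_force: 30.0
```

Call:
step_arm([
  [[0,0,0,0,0,0],[0,0,0,0,0,0]],
])

```text
time_s: 21.05
ee_pos: [0.6364, 0.0043, 0.0188]
eef_rot: [3.14, -0.001, 1.051]
force: [0.1, 1.0, -1.9]
grip_width: 0.0575
grip_force: 30.0
```

Call:
step_arm([
  [[0,0,0.05,0,0,0],[0,0,0.1,0,0,0],[0,0,0.1,0,0,0],[0,0,0.1,0,0,0]],
])

```text
time_s: 21.38
ee_pos: [0.6359, 0.0045, 0.0146]
eef_rot: [3.141, -0.0, 1.051]
force: [-0.2, -0.3, -0.3]
grip_width: 0.0575
grip_force: 30.0
```

Call:
step_arm([
  [[0,0,0,0,0,0],[0,0,0,0,0,0],[0,0,0,0,0,0],[0,0,0,0,0,0],[0,0,0,0,0,0]],
], grip=0.85)

```text
time_s: 21.8
ee_pos: [0.6358, 0.0045, 0.0145]
eef_rot: [3.141, -0.0, 1.051]
force: [0.1, -0.7, -0.6]
grip_width: 0.0796
grip_force: 0.0
```

Call:
step_arm([
  [[0,0,-0.2,0,0,0],[0,0,-1.0,0,0,0],[0,0,-2,0,0,0],[0,0,-3.3,0,0,0],[0,0,-4.7,0,0,0],[0,0,-5.6,0,0,0],[0,0,-5.6,0,0,0]],
], grip=1)

```text
time_s: 22.38
ee_pos: [0.6378, 0.0044, 0.19]
eef_rot: [3.132, -0.005, 1.051]
force: [-0.3, -0.6, 1.0]
grip_width: 0.0937
grip_force: 0.0
```

```bash
python3 w.py w14 large_round_tray coil; python3 g.py w14 large_round_tray .01; python3 g.py w14 coil .032;  python3 - <<'E'
import cv2;im=cv2.imread('pics/w14.png')[110:260,170:330];cv2.imwrite('pics/w14c.png',cv2.resize(im,(480,450),interpolation=2))
E
python3 d.py .467 -.137 .2 60
```

```text
large_round_tray [([240.0, 161.0], 0.9, 1723)]
coil [([249.0, 184.0], 0.87, 1966), ([131.0, 350.0], 0.84, 304)]
[0.6378 0.0044 0.19  ] [ 3.132 -0.005  1.051]
[240. 161.] 0.9 ((635.12109375, 7.316314697265625), (85.21541595458984, 84.46532440185547), 76.67960357666016)
[249. 184.] 0.87 ((636.072509765625, 5.582164764404297), (59.30002212524414, 58.476566314697266), 14.856335639953613)
[131. 350.] 0.84 ((371.0455322265625, -118.55699920654297), (24.432327270507812, 38.2149772644043), 61.710628509521484)
t 22.53 pos [0.6355 0.0045 0.182 ] rpy [-1.7997e+02  2.0000e-02  6.0210e+01] q6 0.47 gw 0.0938 gf 0.0 F [-0.2  0.5 -0.5]
MOVE [-6.88, -2.53, -0.6] [-0.0, 0.0, 0.03] rows 5.3
```

View pics/w14c.png

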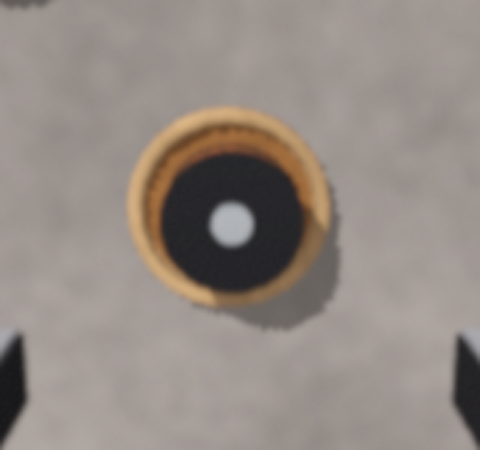

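The coil sits inside its tray (crop (232,222)), about 2 mm off. Now the box.

Call:
step_arm([
  [[-6.9,-2.5,-0.6,0,0,0],[-6.9,-2.5,-0.6,0,0,0],[-6.9,-2.5,-0.6,0,0,0],[-6.9,-2.5,-0.6,0,0,0],[-6.9,-2.5,-0.6,0,0,0],[-6.9,-2.5,-0.6,0,0,0],[-6.9,-2.5,-0.6,0,0,0],[-6.9,-2.5,-0.6,0,0,0]],
])

```text
time_s: 23.2
ee_pos: [0.4678, -0.1379, 0.1998]
eef_rot: [-3.141, -0.0, 1.05]
force: [-0.1, 0.6, 0.0]
grip_width: 0.0939
grip_force: 0.0
```

```bash
python3 w.py w15 resistance_box; python3 g.py w15 resistance_box .034; python3 - <<'E'
import cv2;im=cv2.imread('pics/w15.png')[90:270,150:350];cv2.imwrite('pics/w15c.png',cv2.resize(im,(800,600),interpolation=2))
E
python3 d.py .467 -.137 .014 61
```

```text
resistance_box [([247.0, 173.0], 0.8, 5585)]
[ 0.4678 -0.1379  0.1998] [-3.141 -0.     1.05 ]
[247. 173.] 0.8 ((467.3296203613281, -132.72821044921875), (137.83731079101562, 59.628475189208984), 60.508209228515625)
t 23.3 pos [ 0.4684 -0.1372  0.1996] rpy [-179.93   -0.     60.25] q6 0.16 gw 0.0938 gf 0.0 F [0.4 0.2 0.3]
MOVE [-0.02, -0.04, 6.19] [-0.01, -0.0, -0.13] rows 4.5
```

View pics/w15c.png

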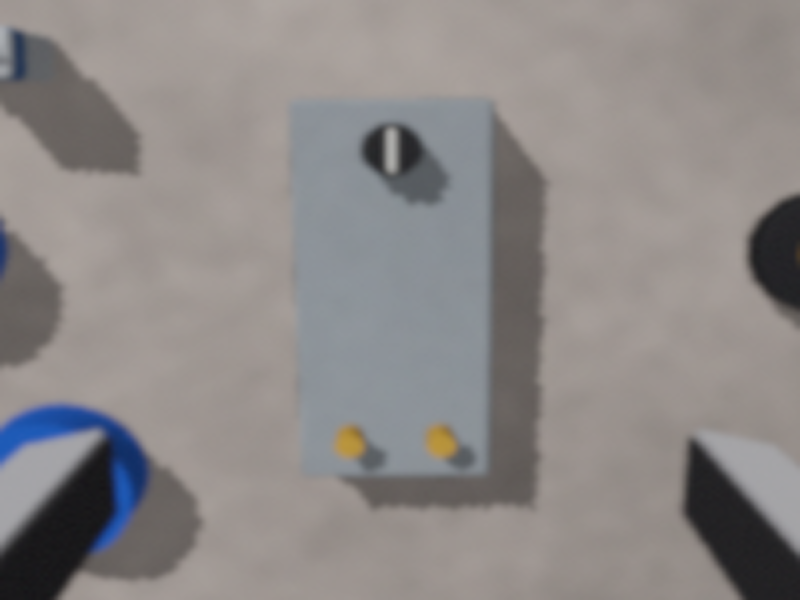

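Box centre is about (0.467, -0.134), yaw 60.5°, knob towards tool +x (crop (392,150)). Grasping across its middle.

Call:
step_arm([
  [[0.07,-0.09,1.3,0,0,0],[0.07,-0.09,2.6,0,0,0],[0.07,-0.09,3.9,0,0,0],[0.07,-0.09,5.1,0,0,0],[0.07,-0.09,5.9,0,0,0],[0.07,-0.09,6.2,0,0,0],[0.07,-0.09,6.3,0,0,0],[0.07,-0.09,6.3,0,0,0]],
])

```text
time_s: 23.97
ee_pos: [0.4671, -0.1343, 0.0114]
eef_rot: [-3.141, 0.0, 1.052]
force: [0.0, 0.2, 0.6]
grip_width: 0.094
grip_force: 0.0
```

Call:
step_arm([
  [[0,0,0,0,0,0],[0,0,0,0,0,0],[0,0,0,0,0,0],[0,0,0,0,0,0],[0,0,0,0,0,0],[0,0,0,0,0,0],[0,0,0,0,0,0],[0,0,0,0,0,0]],
], grip=0, squeeze=50)

```text
time_s: 24.63
ee_pos: [0.4668, -0.1349, 0.0118]
eef_rot: [3.141, -0.0, 1.051]
force: [-1.2, -0.4, 6.2]
grip_width: 0.0597
grip_force: 50.0
```

Call:
step_arm([
  [[0,0,-0.2,0,0,0],[0,0,-0.7,0,0,0],[0,0,-1.4,0,0,0],[0,0,-2.2,0,0,0],[0,0,-3,0,0,0],[0,0,-3.4,0,0,0],[0,0,-3.4,0,0,0],[0,0,-3.4,0,0,0]],
])

```text
time_s: 25.3
ee_pos: [0.4662, -0.1346, 0.1131]
eef_rot: [-3.141, 0.0, 1.051]
force: [0.1, -0.3, -5.5]
grip_width: 0.0594
grip_force: 50.0
```

```bash
python3 w.py w16 resistance_box long_tray; python3 g.py w16 long_tray .01; python3 d.py .45 -.36 .14 -26
```

```text
resistance_box [([250.0, 210.0], 0.67, 19745)]
long_tray []
[ 0.4662 -0.1346  0.1131] [-3.141  0.     1.051]
t 25.45 pos [ 0.4658 -0.1345  0.112 ] rpy [-1.7986e+02  2.0000e-02  6.0200e+01] q6 0.16 gw 0.0595 gf 50.0 F [-0.1 -1.2 -5.1]
MOVE [-6.79, 3.28, -0.94] [-0.02, 0.02, 14.37] rows 12.0
```

Call:
step_arm([
  [[-0.2,0.2,-0.3,0,0,0.5],[-0.5,0.5,-0.5,0,0,1.3],[-0.9,0.9,-0.5,0,0,2.2],[-1.4,1.3,-0.5,0,0,3.2],[-1.8,1.7,-0.5,0,0,4.2],[-2.3,2.2,-0.5,0,0,5.2],[-2.7,2.6,-0.5,0,0,6.2],[-3.1,3,-0.5,0,0,7]],
])

```text
time_s: 26.12
ee_pos: [0.4981, -0.2609, 0.1269]
eef_rot: [-3.14, 0.002, 0.312]
force: [0.6, 0.5, -5.6]
grip_width: 0.0597
grip_force: 50.0
```

```bash
python3 - <<'E'
from h import *; import pickle
o=pickle.load(open('w1.pkl','rb'))[0];im=cv2.imread('pics/w1.png')
hsv=cv2.cvtColor(im,cv2.COLOR_BGR2HSV);m=((hsv[...,1]>80)&(hsv[...,0]<25)).astype(np.uint8);m[:,:350]=0;m[:100]=0;m[260:]=0
P=outline(m,'wrist',.01,o);print(cv2.minAreaRect((P[:,:2]*1000).astype(np.float32)),m.sum())
E
python3 d.py .528 -.386 .128 -26
```

```text
((526.6615600585938, -382.0941162109375), (92.2854232788086, 166.85214233398438), 64.10237884521484) 7037
t 26.12 pos [ 0.4981 -0.2609  0.1269] rpy [-1.799e+02  9.000e-02  1.787e+01] q6 0.71 gw 0.0597 gf 50.0 F [ 0.6  0.5 -5.6]
MOVE [-0.33, 4.28, -0.04] [-0.01, 0.02, 7.31] rows 6.1
```

Call:
step_arm([
  [[0,0.6,0,0,0,1],[-0.1,1.2,0,0,0,2],[-0.15,1.8,0,0,0,3],[-0.2,2.4,0,0,0,4],[-0.25,3,0,0,0,5],[-0.3,3.6,0,0,0,6],[-0.3,4,0,0,0,6.8],[-0.3,4.2,0,0,0,7.2]],
])

```text
time_s: 26.78
ee_pos: [0.5288, -0.3838, 0.1263]
eef_rot: [-3.141, 0.002, -0.442]
force: [-0.3, 0.6, -5.6]
grip_width: 0.0596
grip_force: 50.0
```

Call:
step_arm([
  [[0,0,0,0,0,0],[0,0,0,0,0,0],[0,0,0,0,0,0]],
])

```text
time_s: 27.03
ee_pos: [0.529, -0.382, 0.1275]
eef_rot: [-3.141, 0.001, -0.434]
force: [-0.8, -0.1, -5.1]
grip_width: 0.0594
grip_force: 50.0
```

```bash
python3 w.py w17 long_tray resistance_box; cp pics/w17.png pics/w17v.png; python3 g.py w17 long_tray .01;python3 g.py w17 resistance_box .155; python3 d.py .527 -.385 .0165 -25.9
```

```text
long_tray [([254.0, 114.0], 0.81, 946)]
resistance_box [([249.0, 211.0], 0.73, 19772)]
[ 0.529  -0.382   0.1275] [-3.141e+00  1.000e-03 -4.340e-01]
[254. 114.] 0.81 ((596.6354370117188, -419.6528015136719), (87.08989715576172, 10.640952110290527), 65.07926940917969)
[249. 211.] 0.73 ((551.1934814453125, -392.53765869140625), (58.047943115234375, 94.3618392944336), 65.35691833496094)
t 27.18 pos [ 0.5292 -0.3822  0.1283] rpy [-1.800e+02  2.000e-02 -2.492e+01] q6 1.32 gw 0.0591 gf 50.0 F [ 0.3 -0.2 -5.2]
MOVE [-0.03, 0.12, 3.73] [-0.0, 0.0, 0.16] rows 2.7
```

View pics/w17v.png

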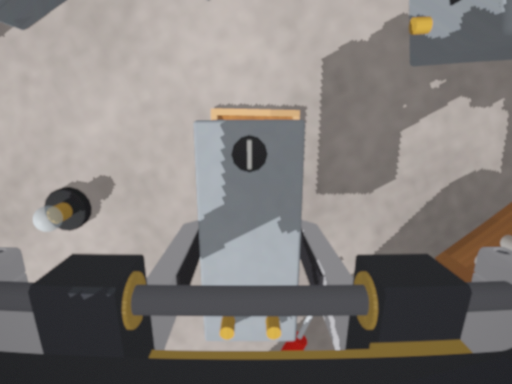

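The box is held level, with the tray's far rim showing at (255,113), and the tray estimate agrees at (0.526, -0.385). Lowering.

Call:
step_arm([
  [[-0.1,0.13,0.5,0,0,0.16],[-0.1,0.13,1.2,0,0,0.16],[-0.1,0.13,1.9,0,0,0.16],[-0.1,0.13,2.5,0,0,0.16],[-0.1,0.13,3,0,0,0.16],[-0.1,0.13,3.3,0,0,0.16],[-0.1,0.13,3.4,0,0,0.16],[-0.1,0.13,3.4,0,0,0.16]],
])

```text
time_s: 27.85
ee_pos: [0.5248, -0.3847, 0.0262]
eef_rot: [-3.141, 0.001, -0.453]
force: [0.5, -0.4, -4.4]
grip_width: 0.0593
grip_force: 50.0
```

```bash
python3 d.py .525 -.3844 .0165 -25.9
```

```text
t 27.85 pos [ 0.5248 -0.3847  0.0262] rpy [-1.7999e+02  3.0000e-02 -2.5930e+01] q6 1.33 gw 0.0593 gf 50.0 F [ 0.5 -0.4 -4.4]
MOVE [0.0, -0.01, 0.32] [-0.0, 0.01, -0.01] rows 0.2
```

Call:
step_arm([
  [[0,0,0.1,0,0,0],[0,0,0.2,0,0,0],[0,0,0.28,0,0,0],[0,0,0.28,0,0,0],[0,0,0.28,0,0,0]],
])

```text
time_s: 28.27
ee_pos: [0.5249, -0.385, 0.0181]
eef_rot: [3.142, -0.0, -0.453]
force: [-0.2, -0.9, -5.7]
grip_width: 0.0596
grip_force: 50.0
```

Call:
step_arm([
  [[0,0,0.03,0,0,0],[0,0,0.06,0,0,0],[0,0,0.06,0,0,0],[0,0,0.06,0,0,0]],
])

```text
time_s: 28.6
ee_pos: [0.5248, -0.3849, 0.0162]
eef_rot: [-3.142, 0.0, -0.453]
force: [0.4, -0.4, -5.1]
grip_width: 0.0595
grip_force: 50.0
```

Call:
step_arm([
  [[0,0,0,0,0,0],[0,0,0,0,0,0],[0,0,0,0,0,0],[0,0,0,0,0,0],[0,0,0,0,0,0]],
], grip=0.85)

```text
time_s: 29.02
ee_pos: [0.525, -0.3851, 0.0165]
eef_rot: [3.141, -0.001, -0.453]
force: [0.4, 0.4, -0.2]
grip_width: 0.0801
grip_force: 0.0
```

Call:
step_arm([
  [[0,0,-0.2,0,0,0],[0,0,-1.0,0,0,0],[0,0,-2,0,0,0],[0,0,-3.3,0,0,0],[0,0,-4.7,0,0,0],[0,0,-6,0,0,0],[0,0,-6,0,0,0],[0,0,-6,0,0,0]],
], grip=1)

```text
time_s: 29.68
ee_pos: [0.5255, -0.3854, 0.1992]
eef_rot: [3.14, -0.005, -0.453]
force: [0.3, 0.5, -0.5]
grip_width: 0.0937
grip_force: 0.0
```

```bash
python3 w.py w18 long_tray resistance_box; python3 g.py w18 long_tray .01; python3 g.py w18 resistance_box .038; python3 - <<'E'
from h import *
t=ctrl.camera('top');save('top2',t)
w=cv2.imread('pics/w18.png')[60:280,140:360]
t=cv2.cvtColor(t,4)
cv2.imwrite('pics/fin.png',np.hstack([cv2.resize(w,(400,400),interpolation=2),cv2.resize(t[100:300,100:300] if 0 else t[120:260,90:290],(400,280),interpolation=2)[:400] if 0 else cv2.resize(t[110:250,100:240],(400,400),interpolation=2)]))
for q,z in [('compass',.028),('square_module',.03),('coil',.032),('resistance_box',.038)]:
    for d in ctrl.masks_of(q,'top')[:3]:
        P=outline(d['pixels'],'top',z);print(q,round(d['confidence'],2),cv2.minAreaRect((P[:,:2]*1000).astype(np.float32)))
E
```

```text
long_tray [([219.0, 163.0], 0.83, 3239)]
resistance_box [([247.0, 177.0], 0.98, 5611)]
[ 0.5255 -0.3854  0.1992] [ 3.14  -0.005 -0.453]
[219. 163.] 0.83 ((525.7474975585938, -384.81585693359375), (89.82528686523438, 169.37899780273438), 63.576412200927734)
[247. 177.] 0.98 ((526.6008911132812, -385.5564270019531), (60.049678802490234, 138.54380798339844), 65.10562896728516)
square_module 0.69 ((533.6712036132812, 388.9464111328125), (47.175411224365234, 40.89619064331055), 76.2656021118164)
coil 0.83 ((331.3147277832031, -143.68597412109375), (55.00899124145508, 55.62547302246094), 42.84397888183594)
coil 0.61 ((635.5887451171875, 1.7106075286865234), (51.681461334228516, 61.34789276123047), 88.5224609375)
coil 0.54 ((351.05877685546875, -48.428802490234375), (56.2147102355957, 29.9558048248291), 61.925392150878906)
resistance_box 0.65 ((526.426025390625, -382.50335693359375), (68.66792297363281, 143.25767517089844), 66.92771911621094)
```

View pics/fin.png

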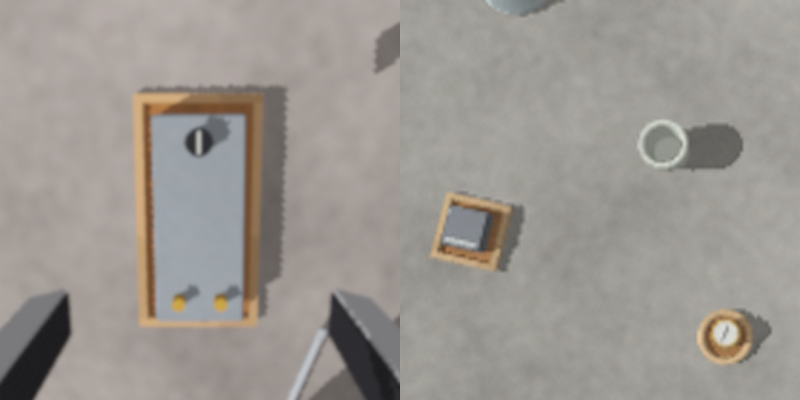

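The box lies flat and parallel in the long tray (crop (200,215)). The module (470,230) and compass (725,333) are in their trays, and the cup stands untouched. Handing in.

```bash
python3 -c "
from station import ctrl
print(ctrl.hand_in())"
```

```text
the job is handed in; nothing more can be done
None
```

I put all four pieces away in their own trays and handed the job in at about 30 s of the 136 s allowed. Wrist-camera checks put each about 1–3 mm off its tray's centre. The cup and lamp holder were not touched, though I did not re-measure them. The hand-in returned no verdict.

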